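# Light the plate and layer a snack on it

## Task

Turn and tilt the green worktop lamp so that its beam points at the middle of the blue plate. Then, with the plate left where it stands, lay the rice cake in the middle of the plate and the yellow cheese round centred on top of the rice cake, setting each down rather than dropping it. Leave the lemon, the garlic and the mug alone.

Things in the scene. Friction and masses are not known exactly. Their poses are not given: they have to be found in the camera images.
- lamp_base: round dark foot of the worktop lamp, 125 mm across, 24 mm high, fixed to the worktop; origin at the centre of its underside, on the swivel axis; at lamp_turn = 0 the lamp faces along this body's own -x
- lamp_turn (a joint): swivel of the lamp's aluminium yoke about the vertical axis through lamp_base, rad, -1.6 to 1.6; positive turns it counter-clockwise seen from above (facing the robot, the beam goes to the robot's right, -y, as the value grows). The yoke is 176 mm wide and its top stands 185 mm above the worktop; friction 0.12 N m; stays where it is left
- lamp_tilt (a joint): tilt of the lamp head about the yoke's horizontal axis, rad, -0.6 to 1.3; 0 = beam level, positive = beam pointing down by that angle; friction 0.12 N m; stays where it is left
- lamp_head (a point): centre of the lamp head, on both the swivel axis and the tilt axis, 170 mm above the worktop. The head is a green panel 130 mm wide (y), 100 mm high (z), 28 mm thick (x), its pale lit face looking along this frame's -x; the beam is the line from this point along -x. Cooling fins on the back
- lamp_handle (a point): middle of the round black handle bar over the head's top edge: 12 mm thick, 108 mm long along the tilt axis (own y), 85 mm from lamp_head along the head's own z, 35 mm clear of the panel's edge; on two 8 mm steel stubs, 50 mm either side of the middle. Pinched from above with the fingers closing across it, it can turn within the pads as the head tilts
- plate: loose blue ceramic plate, 156 mm across, 0.5 kg; origin at the centre of its underside; flat inside, 6 mm above the worktop, out to about 52 mm from the centre, then rising to a rim 12 mm high
- rice_cake: loose beige puffed rice cake, a rigid disc 62 mm across and 16 mm thick, about 40 g, lying flat; origin at the centre of its underside
- cheese: loose yellow cheese round, a rigid disc 60 mm across and 18 mm thick, about 60 g, lying flat; origin at the centre of its underside
- lemon: bystander: lemon, 71 x 53 mm, 51 mm high; origin at the centre of its underside
- garlic: bystander: garlic bulb, 53 mm across and high; origin at the centre of its underside
- mug: bystander: white mug with a green pattern and a dark drink in it, 112 mm long with its handle, 94 mm high; origin at the centre of its underside

How it is judged (in metres and radians):
On the way, in this order (a step that is already met when the one before it is completed fails the run):
1. the lamp's beam line passes within 40 mm of the plate's centre both sideways and up-down (seen from the head), and the robot has let go of it (y of plate in the frame of lamp_head between -0.04 and 0.04 m and z of plate in the frame of lamp_head between -0.04 and 0.04 m and x of plate in the frame of lamp_head below 0 m and contact force between the fingers and lamp_base below 0.1 N), for 0.2 s.
2. the rice cake lies flat on the plate within 15 mm of its centre, let go (horizontal distance between rice_cake and plate below 0.015 m and angle between rice_cake's own z axis and vertical below 0.1 rad and z of rice_cake in the frame of plate between 0.002 and 0.01 m and contact force between the fingers and rice_cake below 0.1 N), for 0.2 s.
3. the cheese lies flat on the rice cake within 12 mm of its centre, let go (horizontal distance between cheese and rice_cake below 0.012 m and angle between cheese's own z axis and vertical below 0.1 rad and z of cheese in the frame of rice_cake between 0.012 and 0.02 m and contact force between the fingers and cheese below 0.1 N), for 0.2 s.
At the end, for the whole second after the job is handed in: The lamp's beam line still passes within 40 mm of the plate's centre sideways and up-down; the rice cake rests flat on the plate within 15 mm of its centre; the cheese rests flat on the rice cake within 12 mm of the cake's centre; all at rest and released (y of plate in the frame of lamp_head between -0.04 and 0.04 m and z of plate in the frame of lamp_head between -0.04 and 0.04 m and x of plate in the frame of lamp_head below 0 m and horizontal distance between rice_cake and plate below 0.015 m and angle between each of rice_cake, cheese's own z axis and vertical below 0.1 rad and z of rice_cake in the frame of plate between 0.002 and 0.01 m and horizontal distance between cheese and rice_cake below 0.012 m and z of cheese in the frame of rice_cake between 0.012 and 0.02 m and linear speed of each of cheese, rice_cake below 0.02 m/s); the robot touches nothing.
It fails at once if the plate shifted by more than 25 mm (distance of plate from where it was at the start of the episode above 0.025 m).
It fails at once if the lemon, the garlic or the mug shifted by more than 20 mm (distance of any of lemon, garlic, mug from where it was at the start of the episode above 0.02 m).
It fails at once if the rice cake let go of in the air (height (world z) of rice_cake above 0.04 m and contact force between the fingers and rice_cake below 0.01 N).
It fails at once if the cheese let go of in the air (height (world z) of cheese above 0.055 m and contact force between the fingers and cheese below 0.01 N).
It also fails if it takes over 64 s, if anything falls off the work surface, if the arm or the gripper's body presses on something with over 40 N, if the wrist force passes 120 N, or if a joint passes its speed limit or range.

## Robot

A 6-joint arm with a two-finger parallel gripper is mounted at the origin on a cart in front of the work surface, level with it; the furniture and walls round the work are solid. World frame = base frame: x ahead of the robot, y to its left, z up, the work surface at z = 0. Lengths are in mm, angles in rad, forces in N, time in s.
With the tool pointing down it reaches from about 300 to 775 mm from the base axis. Payload 14.6 kg.
Tool frame: the origin (TCP) lies midway between the tips of the shut fingers; the grasp point (between the pads) lies 19 mm behind it (r.grip_depth is the z of the grasp point in the tool frame, in mm); z points along the fingers, y is the line along which they close (so a half turn about z gives the same grasp; the last joint's range is limited). The gripper opens to 94 mm and grips with 3 to 60 N. Pads are 16 mm wide; open, the fingers measure 119 mm over their backs; the gripper's body (75 mm by 177 mm) begins 78 mm behind the grasp point.
Start: joints at [1.047, 0.3, 1.521, -0, 1.321, -0.067], TCP at [242.589, 493.599, 205.446] pointing down, gripper open.
Joint ranges: [-3.03, 3.03], [-0.79, 2.21], [0.23, 2.52], [-1.04, 4.18], [0, 3.07], [-2.55, 2.55]. Speed limits (rad/s): [2.22, 2.22, 2.57, 3.14, 3.14, 3.14].

## Interface

Orientations are given as a unit quaternion [w, x, y, z].
In Python, from plant import r, eyes gives the robot as it stands. The module is installed in compiled form; this text tells all that it offers.
- The arm moves only by the tool arm_command, never from a script. Its arguments are lists of equal length, an entry for each row: "translation": the shift along the tool's x, y, z scaled (see below), a list of three; "turn": the turn, a rotation vector about the tool's x, y, z scaled (see below), a list of three; "jaw": the opening, from -1 (shut) to 1 (fully open). A call has 1 to 12 rows; each row shifts and turns the commanded pose from where the row before left it, along the tool's axes as they then stand; what a row does not reach is not made up. The controller multiplies each number of a shift by 20 mm and each number of a turn by 0.08 rad. A row lasts 1/8 s, in which the tool goes at most 62.5 mm and 10.7 degrees, less where a joint would pass 70% of its speed; a pose out of reach is approached as far as the arm can. A call with a number of a shift or a turn outside -1 to 1 is refused whole. A call with a gripper value outside its range is refused whole. The fingers move at their own pace and stop on an object; "squeeze" is the grip in N (left out, the last holds). Time passes only in rows, so rows that do not move let the fingers close. It gives the time, the measured TCP pose, the force, the opening and the grip force at its end, in the units of the state.
- r.get_obs(): the state, without advancing time (a new reading comes with each control period).
- eyes.camera(name): name is "scene" or "side" or "wrist"; returns a dict with "frame" (420x560x3 uint8, red, green, blue), "range_z" (420x560 float32, mm along the optical axis (not along the pixel's ray), 0 where there is no reading), "K" (3x3 intrinsics, pixels), "k1" (the pictures are not rectified: a ray, as slopes to the right and down, at radius r is drawn at 1 + k1 r^2 times it, then the intrinsics apply), "xyz" and "rotation" of the camera in the world; the wrist camera has in their place "T_tool_cam" (4x4, takes a point from camera to tool coordinates, whose origin is the TCP and whose axes are the flange's). Camera axes: x right, y down, z forward; pixel columns grow to the right and rows downward; lengths in mm; the calibration is good to about 2 mm. A picture is of the moment at which its call begins: read the wrist's pose just before it.
- r.hand_in(): hands the job in; it is judged then, once.
Trained networks look in the newest picture that a camera, given by its name, has taken for a name from the list of things; names that differ only in an ending like _2 or _b are one class to them, and where a whole thing is asked for, a point or a joint stands for the part that bears it (a point fixed in the world has none). Each returns a list of dicts, best first, with "confidence" (0 to 1); they miss things now and then, are a little off and sometimes report something else, mostly with a low value. They report only what shows in the picture. A call takes as long as a camera call.
- eyes.find_in(camera, name): "bbox" ([left, top, right, bottom] in pixels, round what is visible of it).
- eyes.spot_point(camera, name): "position" ([row, column] in pixels: a listed point, or the origin of a listed thing).
The state is a dict: "time": time; "qpos": joint angles; "joint_velocities": joint speeds; "joint_efforts": joint torques, N m; "ee_pos": TCP position; "tool_rot": TCP orientation; "force": force on the tool from outside, world axes, zero at the start; "torque": the same for the moment, N m; "gripper_width": opening from 0.0 (shut) to 1.0 (fully open); "grip_force": force on a finger pad.
Only numpy, scipy, OpenCV 4.12 (cv2) and the standard library are available. Lean on these libraries where they do the work, as an engineer would, in place of code of your own. Each camera call takes 0.05 s, during which the arm holds its last target. There are 200 camera calls.

## Working session

There is one attempt and no reset: what is moved stays moved. The work goes in short steps, Python scripts to look and compute and a tool call to move; the robot and the scene stay as the last step left them, time stands still between calls to the robot, and variables do not carry over. Pictures are saved under pics/ and viewed, at most 10 in all, crops included, and the job is handed in when it is done.

Besides the shell and the picture viewer there is one more tool, called after "Emit:" as name(argument=value, ...), one argument or row to a line, values as JSON. arm_command: Moves the arm, as the interface text tells. Shifts and turns lie within -1 to 1; 1 stands for 20 mm of shift or 0.08 rad of turn. Its arguments: {"type":"object","properties":{"translation":{"type":"array","items":{"type":"array","items":{"type":"number","minimum":-1,"maximum":1}}},"turn":{"type":"array","items":{"type":"array","items":{"type":"number","minimum":-1,"maximum":1}}},"jaw":{"type":"array","items":{"type":"number"}},"squeeze":{"type":"number"}},"required":["translation","turn","jaw"]}

```bash
mkdir -p pics; cat > h.py <<'E'
import numpy as np, cv2
from plant import r, eyes
from scipy.spatial.transform import Rotation as R
def q2R(q): return R.from_quat([q[1],q[2],q[3],q[0]]).as_matrix()
def cam(name):
    o=r.get_obs(); c=eyes.camera(name)
    if name=='wrist':
        T=np.array(c['T_tool_cam']); Rt=q2R(o['tool_rot'])
        c['Rw']=Rt@T[:3,:3]; c['t']=Rt@T[:3,3]+np.array(o['ee_pos'])
    else:
        q=np.array(c['rotation']); c['Rw']=q if q.shape==(3,3) else q2R(q); c['t']=np.array(c['xyz'])
    return c
def ray(c,rows,cols):
    K=np.array(c['K']); d=np.stack([(np.asarray(cols,float)-K[0,2])/K[0,0],(np.asarray(rows,float)-K[1,2])/K[1,1]],-1)
    u=d.copy()
    for _ in range(10): u=d/(1+c['k1']*(u**2).sum(-1,keepdims=True))
    return np.concatenate([u,np.ones(u.shape[:-1]+(1,))],-1)
def cloud(c):
    h,w=c['range_z'].shape; g=np.mgrid[0:h,0:w]
    return (ray(c,g[0],g[1])*c['range_z'][...,None])@c['Rw'].T+c['t']
def onz(c,row,col,z):
    d=c['Rw']@ray(c,row,col); return c['t']+d*(z-c['t'][2])/d[2]
def save(c,n): cv2.imwrite('pics/'+n,c['frame'][...,::-1])
E
python3 - <<'E'
from h import *
print(r.get_obs())
Z={'plate':0,'rice_cake':0,'cheese':0,'lemon':0,'garlic':0,'mug':0,'lamp_base':0,'lamp_head':170,'lamp_handle':250}
for n in ['scene','side']:
    c=cam(n); save(c,n+'0.png'); P=cloud(c)
    print(n,c['t'].round(),c['Rw'][:,2].round(2))
    for k,z in Z.items():
        for d in eyes.spot_point(n,k)[:2]:
            a,b=d['position']; i,j=min(419,max(0,int(a))),min(559,max(0,int(b)))
            print(k,round(d['confidence'],2),round(a),round(b),onz(c,a,b,z).round(),P[i,j].round())
        f=eyes.find_in(n,k)[:1]
        print('   box',[ (round(x['confidence'],2),np.round(x['bbox'])) for x in f])
a=cv2.imread('pics/scene0.png');b=cv2.imread('pics/side0.png')
E
```

```text
{'time': 0.0, 'qpos': array([ 1.04738629e+00,  3.00452795e-01,  1.52157837e+00,  2.32264177e-06,
        1.32063660e+00, -6.65745149e-02]), 'joint_velocities': array([-1.16008706e-05,  4.57981102e-04,  2.47440294e-04,  3.29095957e-05,
        1.64811416e-04, -1.01999712e-04]), 'joint_efforts': array([-2.91889650e-03, -5.31791174e+01, -3.52748716e+01,  7.07380241e-02,
        2.42361089e-02, -1.15462803e-04]), 'ee_pos': array([242.47767895, 493.39193566, 204.8974979 ]), 'tool_rot': array([-1.57361817e-04,  2.26436914e-01,  9.74025685e-01, -5.14010233e-04]), 'force': array([0.51249702, 0.29273438, 0.35616603]), 'torque': array([-0.03521456,  0.01458925, -0.00748242]), 'grip_force': 0.0, 'gripper_width': 0.9998098820084994}
scene [ 115. -449.  830.] [ 0.52  0.49 -0.7 ]
plate 0.95 274 165 [425. 168.   0.] [422. 166.   5.]
   box [(0.63, array([128., 242., 206., 300.]))]
rice_cake 0.84 311 231 [461.  -1.  -0.] [453.  -9.  17.]
   box [(0.82, array([215., 295., 243., 323.]))]
cheese 0.7 384 271 [ 405. -164.    0.] [ 398. -168.   19.]
   box [(0.87, array([254., 363., 290., 400.]))]
lemon 0
[... 1162 characters left out ...]
)]
lemon 0.78 232 273 [600. 127.   0.] [596. 108.  17.]
   box [(0.94, array([259., 214., 287., 233.]))]
garlic 0.75 303 268 [ 564. -106.    0.] [ 561. -128.   24.]
   box [(0.81, array([256., 284., 284., 308.]))]
mug 0.6 292 380 [ 800. -102.    0.] [ 779. -146.   49.]
   box [(0.58, array([354., 248., 401., 303.]))]
lamp_base 0.88 267 322 [694. -13.   0.] [685. -42.  28.]
   box [(0.57, array([293., 153., 358., 288.]))]
lamp_head 0.95 202 324 [690.  -5. 170.] [678. -48. 201.]
lamp_head 0.55 334 190 [ 432. -309.  170.] [ 411. -186.   23.]
   box [(0.94, array([302., 158., 349., 244.]))]
lamp_handle 0.7 170 322 [679. -14. 250.] [675. -27. 259.]
   box [(0.89, array([302., 152., 353., 242.]))]
```

```bash
python3 - <<'E'
from h import *
a=cv2.imread('pics/scene0.png');b=cv2.imread('pics/side0.png')
x=cv2.resize(a[130:410,110:430],(0,0),fx=1.25,fy=1.8)
x=cv2.resize(a[130:410,110:430],(400,350)); y=cv2.resize(b[130:410,110:430],(400,350))
cv2.imwrite('pics/both.png',np.hstack([x,y]))
# object centroids from clouds
from scipy.spatial import cKDTree
for n in ['scene','side']:
    c=cam(n);P=cloud(c);f=cv2.cvtColor(c['frame'],cv2.COLOR_RGB2HSV);ok=c['range_z']>0
    def st(nm,xy,rad,z0,z1,hs=None):
        m=ok&(np.hypot(P[...,0]-xy[0],P[...,1]-xy[1])<rad)&(P[...,2]>z0)&(P[...,2]<z1)
        if hs: m&=(f[...,0]>hs[0])&(f[...,0]<hs[1])&(f[...,1]>90)
        p=P[m]; (mx,my),w,ang=cv2.minAreaRect(p[:,:2].astype(np.float32)); 
        print(n,nm,m.sum(),'mean',p.mean(0).round(1),'minc',np.round((mx,my),1),np.round(w,0),cv2.minEnclosingCircle(p[:,:2].astype(np.float32)))
    st('rice',(456,0),50,10,30); st('cheese',(405,-165),50,10,30); st('plate',(425,172),110,-10,25,(95,130))
    st('garlic',(562,-112),45,10,80); st('lemon',(598,115),50,10,80); st('mug',(785,-115),90,10,120)
    m=ok&(np.hypot(P[...,0]-688,P[...,1]+20)<130)&(P[...,2]>90)&(f[...,0]>35)&(f[...,0]<90)&(f[...,1]>80)
    print('green',P[m].shape,P[m].mean(0).round(1))
    # handle
    m=ok&(np.hypot(P[...,0]-685,P[...,1]+20)<130)&(P[...,2]>225)
    p=P[m];print('top',len(p),p.mean(0).round(1)); 
    u,s,v=np.linalg.svd(p-p.mean(0));print(v[0].round(2),np.ptp((p-p.mean(0))@v[0]),s.round())
E
```

```text
scene rice 694 mean [456.    2.3  15.3] minc [457.1   4.1] [62. 61.] ((455.8880615234375, 3.7525691986083984), 32.59243392944336)
scene cheese 841 mean [ 405.4 -166.4   17. ] minc [ 406.  -165.7] [59. 56.] ((407.2945556640625, -165.81687927246094), 30.17886734008789)
scene plate 3189 mean [427.9 170.    6.6] minc [416.  171.3] [152. 178.] ((415.3252258300781, 181.6057891845703), 94.01010131835938)
scene garlic 528 mean [ 561.3 -113.5   32.5] minc [ 567.  -109.5] [49. 51.] ((567.5767211914062, -108.48319244384766), 26.830293655395508)
scene lemon 488 mean [593.2 116.   37.9] minc [599. 124.] [54. 54.] ((599.4461669921875, 121.53959655761719), 31.84454917907715)
scene mug 2824 mean [ 787.5 -125.5   61.3] minc [ 789.8 -104.3] [104. 175.] ((784.9716796875, -115.067626953125), 89.89993286132812)
green (695, 3) [685.6 -36.1 206.7]
top 451 [679.5 -29.7 253. ]
[ 0.38 -0.92  0.  ] 106.69064905340892 [745. 185.  53.]
side rice 489 mean [456.4   2.4  18.6] minc [456.5   5.9] [61. 60.] ((458.2420959472656, 5.556633949279785), 32.64039611816406)
side cheese 686 mean [ 407.9 -166.8   19.6] minc [ 407. -164.] [59. 57.] ((406.5152282714844, -163.06463623046875), 30.400548934936523)
side plate 1042 mean [418.1 182.6  11.1] minc [426.3 171.5] [147. 142.] ((428.4226379394531, 171.09536743164062), 75.2345962524414)
side garlic 483 mean [ 566.6 -116.7   34.8] minc [ 566.9 -109.4] [46. 52.] ((567.1583862304688, -109.18705749511719), 26.225522994995117)
side lemon 426 mean [598.6 116.4  39.7] minc [599.6 123.5] [48. 60.] ((601.230712890625, 127.22705841064453), 33.765869140625)
side mug 2824 mean [ 781.  -117.7   66. ] minc [ 795.1 -106. ] [120. 179.] ((784.6099853515625, -115.48115539550781), 89.8563232421875)
green (465, 3) [690.5 -42.1 215.6]
top 389 [681.1 -30.3 254.6]
[ 0.39 -0.92  0.  ] 109.70674030754591 [745. 233.  55.]
```

View pics/both.png

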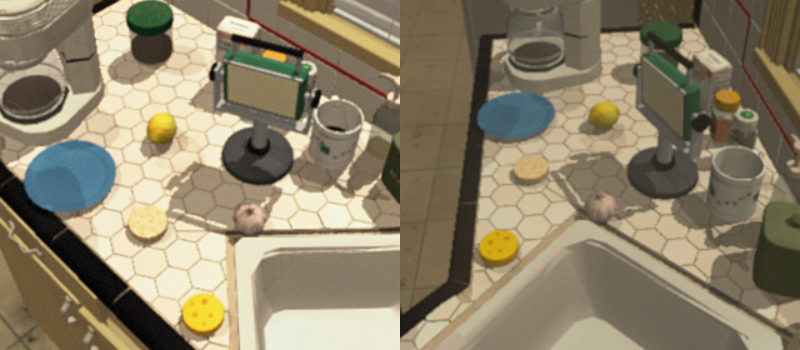

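```bash
python3 - <<'E'
from h import *
pts=[];cols=[]
for n in ['scene','side']:
    c=cam(n);P=cloud(c);f=c['frame'];ok=c['range_z']>0
    pts.append(P[ok]);cols.append(cv2.cvtColor(f,cv2.COLOR_RGB2HSV)[ok])
    p=P[ok];h=cols[-1]
    # foot
    m=(np.hypot(p[:,0]-690,p[:,1]+15)<90)&(p[:,2]>10)&(p[:,2]<34)&(h[:,2]<90); print(n,'foot',m.sum(),cv2.minEnclosingCircle(p[m][:,:2].astype(np.float32)),p[m].mean(0).round(1))
    m=(np.hypot(p[:,0]-685,p[:,1]+20)<90)&(p[:,2]>100)&(p[:,2]<240)
    q=p[m]; best=None;rng=np.random.default_rng(0)
    for _ in range(500):
        a=q[rng.choice(len(q),3,False)];nn=np.cross(a[1]-a[0],a[2]-a[0]);nn/=np.linalg.norm(nn)+1e-9
        i=abs((q-a[0])@nn)<3
        if best is None or i.sum()>best.sum():best=i
    w=q[best];mu=w.mean(0);v=np.linalg.svd(w-mu)[2];print('panel',len(w),len(q),mu.round(1),v.round(3).tolist(),[np.ptp((w-mu)@k).round() for k in v])
    m=(np.hypot(p[:,0]-685,p[:,1]+20)<130)&(p[:,2]>235);q=p[m]
    # bar: perpendicular mean
    e=v[0]; print('bar mean',q.mean(0).round(1),'z pct',np.percentile(q[:,2],[5,50,95]).round(1))
p=np.vstack(pts)
gx=np.arange(200,1000,50);gy=np.arange(600,-350,-50)
print('     ',gx)
for y in gy:
    print(y,[int(p[s][:,2].max()) if (s:=(abs(p[:,0]-x)<25)&(abs(p[:,1]-y)<25)).any() else -9 for x in gx])
E
```

```text
scene foot 1421 ((684.8595581054688, -26.007986068725586), 60.650856018066406) [675.6 -31.3  17.7]
panel 2486 3863 [674.7 -29.9 164.2] [[0.374, -0.927, -0.014], [0.074, 0.045, -0.996], [0.924, 0.371, 0.086]] [np.float64(170.0), np.float64(121.0), np.float64(6.0)]
bar mean [679.2 -29.8 255.1] z pct [241.4 256.8 260.2]
side foot 1431 ((686.46044921875, -24.076078414916992), 61.14064407348633) [682.3 -40.7  21.5]
panel 1831 3164 [677.8 -35.4 166.5] [[0.391, -0.919, 0.043], [0.095, -0.006, -0.995], [0.916, 0.393, 0.085]] [np.float64(175.0), np.float64(127.0), np.float64(6.0)]
bar mean [680.6 -30.3 258. ] z pct [240.2 260.7 264.4]
      [200 250 300 350 400 450 500 550 600 650 700 750 800 850 900 950]
600 [-895, 349, 349, -900, -899, -9, -9, 450, 446, 446, -9, -9, -9, -9, 227, -9]
550 [-899, 351, 351, 8, 7, 2, 3, 458, 385, 385, 7, 7, 3, 8, 246, -9]
500 [446, 445, 474, 10, 7, 3, 2, 466, 385, 8, 8, 6, 380, 8, 264, -9]
450 [445, 482, 480, 9, 7, 292, 301, 473, -9, 8, 9, 380, 379, 8, 280, -9]
400 [469, 492, -897, 7, 300, 306, 306, 480, 398, 8, 380, 380, 7, 7, 291, -9]
350 [502, 495, -899, 7, 3
[... 294 characters left out ...]
 -9, -9, 18, 13, 13, 18, 37, 530, 519, 517, 516, 516, 515, 517, -9]
100 [-9, -9, -9, 17, 18, 18, 17, 43, 55, 39, 6, 1, 137, 528, 530, -9]
50 [-9, -9, -293, 8, 7, 22, 19, 6, 7, 263, 22, 6, 106, 182, 538, 145]
0 [-9, -9, -9, 7, 6, 22, 21, 6, 6, 265, 265, 25, 106, 182, 542, 543]
-50 [-9, -9, -9, 6, 6, 19, 6, 5, 7, 254, 265, 99, 99, 182, 556, 543]
-100 [-9, -9, -9, 7, 6, 5, 6, 57, 47, 18, 261, 188, 98, 182, 565, 543]
-150 [-9, -9, -9, 5, 23, 23, 7, 39, 33, 6, 5, 97, 99, 182, 573, 543]
-200 [-9, -9, 3, 5, 23, 23, 7, 6, 11, 7, 5, 5, 109, 182, 578, 543]
-250 [-9, 4, 7, 6, 7, 6, -131, -144, 8, 10, 7, 106, 122, 182, 577, 539]
-300 [7, 6, 6, 12, 9, -9, -153, -151, -144, 7, 10, 100, 109, 180, 532, 182]
```

View pics/scene0.png

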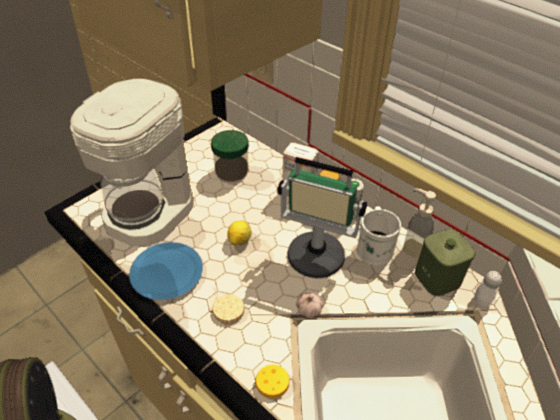

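```bash
cat > plan.py <<'E'
import numpy as np
def plan(start,wps,jaw=None):
    x=np.array(start,float); T=[];W=[]
    for w in wps:
        w=np.array(w,float)
        d=w-x
        for n in range(1,60):
            y=x.copy();t=[];ok=True
            for i in range(n):
                ps=y[3]; c,s=np.cos(ps),np.sin(ps); e=d/n
                v=np.array([-s*e[0]+c*e[1],c*e[0]+s*e[1],-e[2]])/20; k=-e[3]/.08
                t.append(np.round(v,2));y+=e
                if abs(v).max()>1 or abs(k)>1: ok=False;break
            if ok: break
        T+=t;W+=[round(k,2)]*n; x=w; print('-> ',w,n)
    print('T',str([[float(a) for a in v] for v in T]).replace(' ','').replace('-0.0,','0,').replace('-0.0]','0]').replace('0.0,','0,').replace('0.0]','0]'));print('W',W,len(W))
def here():
    from plant import r
    o=r.get_obs();from h import q2R
    M=q2R(o['tool_rot']); return [*np.round(o['ee_pos'],1),float(np.arctan2(M[1,1],M[0,1]).round(3))],M[:,2].round(4)
E
python3 - <<'E'
from plan import *
h,z=here();print(h,z)
plan(h,[(255,290,290,1.114),(400,10,300,.392),(680,-28.5,300,.392)])
E
```

```text
[np.float64(242.6), np.float64(493.6), np.float64(205.4), 1.114] [-0.e+00 -1.e-04 -1.e+00]
->  [255.    290.    290.      1.114] 9
->  [4.00e+02 1.00e+01 3.00e+02 3.92e-01] 16
->  [ 6.80e+02 -2.85e+01  3.00e+02  3.92e-01] 13
T [[-0.56,-0.98,-0.47],[-0.56,-0.98,-0.47],[-0.56,-0.98,-0.47],[-0.56,-0.98,-0.47],[-0.56,-0.98,-0.47],[-0.56,-0.98,-0.47],[-0.56,-0.98,-0.47],[-0.56,-0.98,-0.47],[-0.56,-0.98,-0.47],[-0.79,-0.59,-0.03],[-0.82,-0.55,-0.03],[-0.84,-0.51,-0.03],[-0.86,-0.47,-0.03],[-0.88,-0.43,-0.03],[-0.9,-0.39,-0.03],[-0.92,-0.35,-0.03],[-0.94,-0.31,-0.03],[-0.95,-0.27,-0.03],[-0.96,-0.22,-0.03],[-0.97,-0.18,-0.03],[-0.98,-0.14,-0.03],[-0.98,-0.09,-0.03],[-0.98,-0.05,-0.03],[-0.99,0,-0.03],[-0.98,0.04,-0.03],[-0.55,0.94,0],[-0.55,0.94,0],[-0.55,0.94,0],[-0.55,0.94,0],[-0.55,0.94,0],[-0.55,0.94,0],[-0.55,0.94,0],[-0.55,0.94,0],[-0.55,0.94,0],[-0.55,0.94,0],[-0.55,0.94,0],[-0.55,0.94,0],[-0.55,0.94,0]]
W [np.float64(-0.0), np.float64(-0.0), np.float64(-0.0), np.float64(-0.0), np.float64(-0.0), np.float64(-0.0), np.float64(-0.0), np.float64(-0.0), np.float64(-0.0), np.float64(0.56), np.float64(0.56), np.float64(0.56), np.float64(0.56), np.float64(0.56), np.float64(0.56), np.float64(0.56), np.float64(0.56), np.float64(0.56), np.float64(0.56), np.float64(0.56), np.float64(0.56), np.float64(0.56), np.float64(0.56), np.float64(0.56), np.float64(0.56), np.float64(-0.0), np.float64(-0.0), np.float64(-0.0), np.float64(-0.0), np.float64(-0.0), np.float64(-0.0), np.float64(-0.0), np.float64(-0.0), np.float64(-0.0), np.float64(-0.0), np.float64(-0.0), np.float64(-0.0), np.float64(-0.0)] 38
```

Emit:
arm_command(
  translation=[
    [-0.56,-0.98,-0.47],
    [-0.56,-0.98,-0.47],
    [-0.56,-0.98,-0.47],
    [-0.56,-0.98,-0.47],
    [-0.56,-0.98,-0.47],
    [-0.56,-0.98,-0.47],
    [-0.56,-0.98,-0.47],
    [-0.56,-0.98,-0.47],
    [-0.56,-0.98,-0.47],
    [-0.79,-0.59,-0.03],
    [-0.82,-0.55,-0.03],
    [-0.84,-0.51,-0.03],
  ],
  turn=[
    [0,0,0],
    [0,0,0],
    [0,0,0],
    [0,0,0],
    [0,0,0],
    [0,0,0],
    [0,0,0],
    [0,0,0],
    [0,0,0],
    [0,0,0.56],
    [0,0,0.56],
    [0,0,0.56],
  ],
  jaw=[1,1,1,1,1,1,1,1,1,1,1,1],
)

```text
time: 3.6
ee_pos: [282.6, 237.7, 292.0]
tool_rot: [0.0, 0.292, 0.956, 0.0]
force: [0.4, -0.1, -0.5]
gripper_width: 1.001
grip_force: 0.0
```

Emit:
arm_command(
  translation=[
    [-0.86,-0.47,-0.03],
    [-0.88,-0.43,-0.03],
    [-0.9,-0.39,-0.03],
    [-0.92,-0.35,-0.03],
    [-0.94,-0.31,-0.03],
    [-0.95,-0.27,-0.03],
    [-0.96,-0.22,-0.03],
    [-0.97,-0.18,-0.03],
    [-0.98,-0.14,-0.03],
    [-0.98,-0.09,-0.03],
    [-0.98,-0.05,-0.03],
    [-0.99,0,-0.03],
  ],
  turn=[
    [0,0,0.56],
    [0,0,0.56],
    [0,0,0.56],
    [0,0,0.56],
    [0,0,0.56],
    [0,0,0.56],
    [0,0,0.56],
    [0,0,0.56],
    [0,0,0.56],
    [0,0,0.56],
    [0,0,0.56],
    [0,0,0.56],
  ],
  jaw=[1,1,1,1,1,1,1,1,1,1,1,1],
)

```text
time: 5.1
ee_pos: [392.2, 28.2, 299.2]
tool_rot: [0.0, 0.536, 0.845, 0.0]
force: [-0.5, 0.7, -0.0]
gripper_width: 0.998
grip_force: 0.0
```

```bash
python3 - <<'E'
from plan import *
from h import *
h_,z=here();print(h_,z)
c=cam('wrist'); P=cloud(c);f=cv2.cvtColor(c['frame'],cv2.COLOR_RGB2HSV);ok=c['range_z']>0;save(c,'w0.png')
for nm,xy,rad,a,b in [('rice',(457,4),50,9,30),('garlic',(567,-109),45,10,80),('plate',(427,171),100,-5,25)]:
    m=ok&(np.hypot(P[...,0]-xy[0],P[...,1]-xy[1])<rad)&(P[...,2]>a)&(P[...,2]<b)
    if nm=='plate': m&=(f[...,0]>95)&(f[...,0]<130)&(f[...,1]>100)
    p=P[m]; print(nm,len(p), *( [p.mean(0).round(1),cv2.minAreaRect(p[:,:2].astype(np.float32))] if len(p)>10 else []))
for k in ['rice_cake','plate','cheese']:
    print(k,[(round(d['confidence'],2),onz(c,*d['position'],0).round(1)) for d in eyes.spot_point('wrist',k)])
plan(h_,[(680,-28.5,300,.392)])
E
```

```text
[np.float64(392.2), np.float64(28.2), np.float64(299.2), 0.44] [ 3.e-04 -0.e+00 -1.e+00]
rice 1101 [457.1   8.2  14.8] ((458.0718994140625, 7.858848571777344), (60.6930046081543, 61.19467544555664), 26.4439640045166)
garlic 634 [ 562.1 -100.4   32.7] ((564.8369140625, -102.59927368164062), (51.42031478881836, 43.01148986816406), 35.743408203125)
plate 4784 [430.1 172.4   6.3] ((431.3115234375, 170.07327270507812), (151.74533081054688, 149.23931884765625), 9.68117904663086)
rice_cake [(0.93, array([458.2,   4.6,   0. ]))]
plate [(0.82, array([427.4, 172.8,   0. ]))]
cheese [(0.72, array([ 413.3, -159.7,    0. ]))]
->  [ 6.80e+02 -2.85e+01  3.00e+02  3.92e-01] 13
T [[-0.67,0.91,0],[-0.67,0.91,0],[-0.66,0.91,0],[-0.66,0.92,0],[-0.66,0.92,0],[-0.65,0.92,0],[-0.65,0.92,0],[-0.65,0.93,0],[-0.64,0.93,0],[-0.64,0.93,0],[-0.63,0.93,0],[-0.63,0.94,0],[-0.63,0.94,0]]
W [np.float64(0.05), np.float64(0.05), np.float64(0.05), np.float64(0.05), np.float64(0.05), np.float64(0.05), np.float64(0.05), np.float64(0.05), np.float64(0.05), np.float64(0.05), np.float64(0.05), np.float64(0.05), np.float64(0.05)] 13
```

Emit:
arm_command(
  translation=[
    [-0.67,0.91,0],
    [-0.67,0.91,0],
    [-0.66,0.91,0],
    [-0.66,0.92,0],
    [-0.66,0.92,0],
    [-0.65,0.92,0],
    [-0.65,0.92,0],
    [-0.65,0.93,0],
    [-0.64,0.93,0],
    [-0.64,0.93,0],
    [-0.63,0.93,0],
    [-0.63,0.94,0],
  ],
  turn=[
    [0,0,0.05],
    [0,0,0.05],
    [0,0,0.05],
    [0,0,0.05],
    [0,0,0.05],
    [0,0,0.05],
    [0,0,0.05],
    [0,0,0.05],
    [0,0,0.05],
    [0,0,0.05],
    [0,0,0.05],
    [0,0,0.05],
  ],
  jaw=[1,1,1,1,1,1,1,1,1,1,1,1],
)

```text
time: 6.8
ee_pos: [658.3, -22.4, 299.1]
tool_rot: [-0.0, 0.554, 0.832, 0.0]
force: [-1.0, -0.3, 0.0]
gripper_width: 0.995
grip_force: 0.0
```

```bash
python3 - <<'E'
from plan import *
from h import *
h_,z=here();print(h_,z)
c=cam('wrist'); P=cloud(c);ok=c['range_z']>0;save(c,'w1.png')
m=ok&(np.hypot(P[...,0]-680,P[...,1]+28)<70)&(P[...,2]>240)&(P[...,2]<270)
p=P[m];print(len(p),p.mean(0).round(1),cv2.minAreaRect(p[:,:2].astype(np.float32)),np.percentile(p[:,2],[5,50,95]))
for d in eyes.spot_point('wrist','lamp_handle')[:2]:print(d,onz(c,*d['position'],254).round(1))
plan(h_,[(680,-28.5,300,.392),(680,-28.5,236,.392)])
E
```

```text
[np.float64(658.3), np.float64(-22.4), np.float64(299.1), 0.396] [-1.e-04  1.e-04 -1.e+00]
1940 [679.8 -20.6 258. ] ((681.6921997070312, -24.13491439819336), (12.073758125305176, 108.531005859375), 22.51480484008789) [254.58328699 258.52136646 260.09186169]
{'position': [233.4, 298.0], 'confidence': 0.64} [680.3 -24.6 254. ]
{'position': [192.2, 104.5], 'confidence': 0.28} [526.9 -51.6 254. ]
->  [ 6.80e+02 -2.85e+01  3.00e+02  3.92e-01] 1
->  [ 6.80e+02 -2.85e+01  2.36e+02  3.92e-01] 4
T [[-0.7,0.88,-0.04],[0,0,0.8],[0,0,0.8],[0,0,0.8],[0,0,0.8]]
W [np.float64(0.05), np.float64(-0.0), np.float64(-0.0), np.float64(-0.0), np.float64(-0.0)] 5
```

View pics/w1.png

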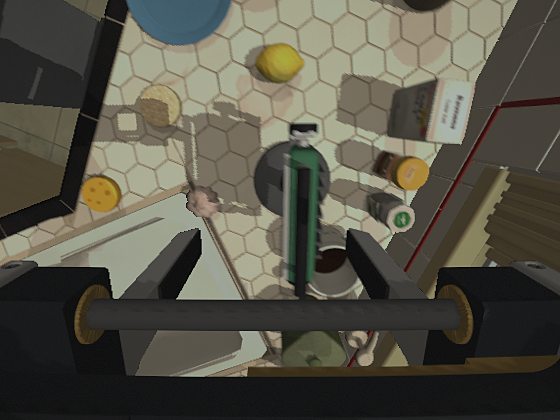

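Emit:
arm_command(
  translation=[
    [-0.6,0.97,0],
    [0,0,0.8],
    [0,0,0.8],
    [0,0,0.8],
    [0,0,0.8],
    [0,0,0],
    [0,0,0],
    [0,0,0],
    [0,0,0],
    [0,0,0],
  ],
  turn=[
    [0,0,0],
    [0,0,0],
    [0,0,0],
    [0,0,0],
    [0,0,0],
    [0,0,0],
    [0,0,0],
    [0,0,0],
    [0,0,0],
    [0,0,0],
  ],
  jaw=[1,1,1,1,1,-1,-1,-1,-1,-1],
  squeeze=12,
)

```text
time: 8.15
ee_pos: [680.4, -27.2, 235.2]
tool_rot: [0.0, 0.555, 0.832, 0.0]
force: [-0.3, -0.1, -0.4]
gripper_width: 0.506
grip_force: 0.0
```

```bash
python3 - <<'E'
from plan import *
h,z=here();print(h,z)
C=np.array([687,-25]);N=14
W=[]
for i in range(1,N+1):
    s=i/N; ps=.392+s*(-.646-.392); t=.086+s*(.481-.086); b=-np.array([np.cos(ps),np.sin(ps)])
    W.append((*(C+85*np.sin(t)*b),151+85*np.cos(t),ps))
s0=h
import contextlib,io
plan((*(C-85*np.sin(.086)*np.array([np.cos(.392),np.sin(.392)])),151+85*np.cos(.086),.392),W)
E
```

```text
[np.float64(680.4), np.float64(-27.2), np.float64(235.2), 0.394] [ 2.e-04 -1.e-04 -1.e+00]
->  [ 6.77798133e+02 -2.80275330e+01  2.35446194e+02  3.17857143e-01] 1
->  [ 6.75291018e+02 -2.79115207e+01  2.35139306e+02  2.43714286e-01] 1
->  [ 6.72772677e+02 -2.74359404e+01  2.34765443e+02  1.69571429e-01] 1
->  [ 6.70284724e+02 -2.65999746e+01  2.34324904e+02  9.54285714e-02] 1
->  [ 6.67868701e+02 -2.54072849e+01  2.33818039e+02  2.12857143e-02] 1
->  [ 6.65565618e+02 -2.38659835e+01  2.33245251e+02 -5.28571429e-02] 1
->  [ 6.63415484e+02 -2.19885586e+01  2.32606996e+02 -1.27000000e-01] 1
->  [ 6.61456860e+02 -1.97917504e+01  2.31903783e+02 -2.01142857e-01] 1
->  [ 6.59726416e+02 -1.72963827e+01  2.31136171e+02 -2.75285714e-01] 1
->  [ 6.58258520e+02 -1.45271492e+01  2.30304771e+02 -3.49428571e-01] 1
->  [ 6.57084838e+02 -1.15123579e+01  2.29410245e+02 -4.23571429e-01] 1
->  [ 6.56233969e+02 -8.28363668e+00  2.28453305e+02 -4.97714286e-01] 1
->  [ 6.55731115e+02 -4.87560143e+00  2.27434713e+02 -5.71857143e-01] 1
->  [ 6.55597778e+02 -1.32549252e+00  2.26355280e+02 -6.46000000e-01] 1
T [[0.04,-0.12,0.01],[0.04,-0.12,0.02],[0.05,-0.12,0.02],[0.06,-0.12,0.02],[0.07,-0.11,0.03],[0.08,-0.11,0.03],[0.09,-0.11,0.03],[0.1,-0.11,0.04],[0.1,-0.11,0.04],[0.11,-0.11,0.04],[0.12,-0.11,0.04],[0.13,-0.11,0.05],[0.14,-0.1,0.05],[0.15,-0.1,0.05]]
W [np.float64(0.93), np.float64(0.93), np.float64(0.93), np.float64(0.93), np.float64(0.93), np.float64(0.93), np.float64(0.93), np.float64(0.93), np.float64(0.93), np.float64(0.93), np.float64(0.93), np.float64(0.93), np.float64(0.93), np.float64(0.93)] 14
```

Emit:
arm_command(
  translation=[
    [0,0,0],
    [0,0,0],
    [0,0,0],
    [0,0,0],
    [0,0,0],
    [0,0,0],
  ],
  turn=[
    [0,0,0],
    [0,0,0],
    [0,0,0],
    [0,0,0],
    [0,0,0],
    [0,0,0],
  ],
  jaw=[-1,-1,-1,-1,-1,-1],
)

```text
time: 8.9
ee_pos: [680.3, -27.1, 235.0]
tool_rot: [-0.0, 0.555, 0.832, 0.0]
force: [1.6, 0.5, -0.8]
gripper_width: 0.119
grip_force: 12.0
```

Emit:
arm_command(
  translation=[
    [0.04,-0.12,0.01],
    [0.04,-0.12,0.02],
    [0.05,-0.12,0.02],
    [0.06,-0.12,0.02],
    [0.07,-0.11,0.03],
    [0.08,-0.11,0.03],
    [0.09,-0.11,0.03],
  ],
  turn=[
    [0,0,0.93],
    [0,0,0.93],
    [0,0,0.93],
    [0,0,0.93],
    [0,0,0.93],
    [0,0,0.93],
    [0,0,0.93],
  ],
  jaw=[-1,-1,-1,-1,-1,-1,-1],
)

```text
time: 9.78
ee_pos: [663.7, -21.5, 232.3]
tool_rot: [0.001, 0.751, 0.66, 0.0]
force: [2.3, 0.3, 2.4]
gripper_width: 0.127
grip_force: 12.0
```

Pinched and following well; continue the arc.

Emit:
arm_command(
  translation=[
    [0.1,-0.11,0.04],
    [0.1,-0.11,0.04],
    [0.11,-0.11,0.04],
    [0.12,-0.11,0.04],
    [0.13,-0.11,0.05],
    [0.14,-0.1,0.05],
    [0.15,-0.1,0.05],
    [0,0,0],
  ],
  turn=[
    [0,0,0.93],
    [0,0,0.93],
    [0,0,0.93],
    [0,0,0.93],
    [0,0,0.93],
    [0,0,0.93],
    [0,0,0.93],
    [0,0,0],
  ],
  jaw=[-1,-1,-1,-1,-1,-1,-1,-1],
)

```text
time: 10.78
ee_pos: [655.8, -0.6, 225.9]
tool_rot: [0.0, 0.895, 0.446, 0.0]
force: [2.6, 2.4, 1.3]
gripper_width: 0.12
grip_force: 11.9
```

```bash
cat > lamp.py <<'E'
from h import *
for n in ['scene','side']:
    c=cam(n);P=cloud(c);ok=c['range_z']>0
    p=P[ok];m=(np.hypot(p[:,0]-685,p[:,1]+20)<85)&(p[:,2]>110)&(p[:,2]<222)
    q=p[m]; best=None;rng=np.random.default_rng(0);g=np.array([-.70,.53,-.46])
    for _ in range(2500):
        a=q[rng.choice(len(q),3,False)];nn=np.cross(a[1]-a[0],a[2]-a[0]);nn/=np.linalg.norm(nn)+1e-9
        if abs(nn@g)<.85: continue
        i=abs((q-a[0])@nn)<3
        if best is None or i.sum()>best.sum():best=i
    w=q[best];mu=w.mean(0);v=np.linalg.svd(w-mu)[2];b=v[2]*np.sign(v[2]@g)
    H=np.array([687,-25,170]);d=np.array([429,171,0])-H
    yx=np.array([-b[1],b[0],0]);yx/=np.linalg.norm(yx);zz=np.cross(b,yx)
    print(n,len(w),len(q),mu.round(1),'beam',b.round(3),'ideal',(d/np.linalg.norm(d)).round(3),'heading',np.arctan2(b[1],-b[0]).round(3),'tilt',-np.arcsin(b[2]).round(3),'miss',(d@yx).round(1),(d@zz).round(1))
save(c,'s1.png') if n=='side' else 0
E
python3 -c "
from plan import *;print(here())
import lamp"
```

```text
([np.float64(655.8), np.float64(-0.6), np.float64(225.9), -0.647], array([ 7.e-04,  2.e-04, -1.e+00]))
scene 429 1263 [677.2 -45.4 193.4] beam [-0.658  0.533 -0.532] ideal [-0.705  0.536 -0.465] heading 0.681 tilt 0.562 miss 10.2 28.6
side 1092 2536 [687.1 -38.9 184.8] beam [-0.721  0.511 -0.467] ideal [-0.705  0.536 -0.465] heading 0.616 tilt 0.486 miss -10.8 1.0
```

Emit:
arm_command(
  translation=[
    [0,0,0],
    [0,0,0],
    [0,0,0],
    [0,0,-0.8],
    [0,0,-1],
    [0,0,-1],
    [0,-0.5,-0.5],
    [0,-1,0],
    [0,-1,0],
    [0,-1,0],
    [0,-1,0],
  ],
  turn=[
    [0,0,0],
    [0,0,0],
    [0,0,0],
    [0,0,0],
    [0,0,0],
    [0,0,0],
    [0,0,0],
    [0,0,0],
    [0,0,0],
    [0,0,0],
    [0,0,0],
  ],
  jaw=[-0.35,-0.35,-0.35,-0.35,-0.35,-0.35,1,1,1,1,1],
)

```text
time: 12.25
ee_pos: [582.8, 54.1, 291.9]
tool_rot: [-0.0, 0.895, 0.445, 0.0]
force: [-0.4, -0.3, -0.7]
gripper_width: 0.822
grip_force: 0.0
```

```bash
python3 - <<'E'
from plan import *
h_,z=here();print(h_,z)
import lamp
from h import *
c=cam('wrist');print(np.array(c['T_tool_cam'])[:3].round(2).tolist())
P=np.vstack([cloud(k)[k['range_z']>0] for k in (cam('scene'),cam('side'))])
for z0 in range(0,340,40):
    m=(P[:,0]>365)&(P[:,0]<540)&(P[:,1]>185)&(P[:,1]<470)&(P[:,2]>z0+12)&(P[:,2]<z0+40)
    if m.sum()>20: print(z0,m.sum(),'miny',np.percentile(P[m,1],[0.5,2,5]).round(),'minx',np.percentile(P[m,0],[.5,2]).round())
plan(h_,[(459,5,130,0),(459,5,4,0)])
E
```

```text
[np.float64(582.8), np.float64(54.1), np.float64(291.9), -0.647] [ 0.  0. -1.]
scene 436 1390 [677.5 -39.2 197.8] beam [-0.644  0.502 -0.578] ideal [-0.705  0.536 -0.465] heading 0.662 tilt 0.616 miss 4.1 48.4
side 1106 2532 [684.7 -44.  184.9] beam [-0.694  0.543 -0.473] ideal [-0.705  0.536 -0.465] heading 0.664 tilt 0.493 miss 4.7 3.5
[[-0.0, -0.97, -0.25, 72.31], [1.0, -0.0, 0.0, -0.8], [-0.0, -0.25, 0.97, -178.04]]
0 2420 miny [191. 202. 219.] minx [369. 381.]
40 791 miny [272. 274. 275.] minx [414. 415.]
80 1117 miny [273. 274. 275.] minx [415. 416.]
120 1349 miny [279. 281. 283.] minx [419. 422.]
160 128 miny [249. 250. 254.] minx [402. 409.]
200 1513 miny [245. 247. 248.] minx [400. 402.]
240 1694 miny [245. 245. 246.] minx [400. 400.]
280 3961 miny [250. 252. 257.] minx [405. 410.]
->  [459.   5. 130.   0.] 9
->  [459.   5.   4.   0.] 7
T [[-0.63,-0.38,0.9],[-0.6,-0.43,0.9],[-0.57,-0.47,0.9],[-0.54,-0.51,0.9],[-0.5,-0.55,0.9],[-0.46,-0.58,0.9],[-0.41,-0.61,0.9],[-0.37,-0.64,0.9],[-0.32,-0.67,0.9],[0,0,0.9],[0,0,0.9],[0,0,0.9],[0,0,0.9],[0,0,0.9],[0,0,0.9],[0,0,0.9]]
W [np.float64(-0.9), np.float64(-0.9), np.float64(-0.9), np.float64(-0.9), np.float64(-0.9), np.float64(-0.9), np.float64(-0.9), np.float64(-0.9), np.float64(-0.9), np.float64(-0.0), np.float64(-0.0), np.float64(-0.0), np.float64(-0.0), np.float64(-0.0), np.float64(-0.0), np.float64(-0.0)] 16
```

Emit:
arm_command(
  translation=[
    [-0.63,-0.38,0.9],
    [-0.6,-0.43,0.9],
    [-0.57,-0.47,0.9],
    [-0.54,-0.51,0.9],
    [-0.5,-0.55,0.9],
    [-0.46,-0.58,0.9],
    [-0.41,-0.61,0.9],
    [-0.37,-0.64,0.9],
    [-0.32,-0.67,0.9],
    [0,0,0],
    [0,0,0],
    [0,0,0],
  ],
  turn=[
    [0,0,-0.9],
    [0,0,-0.9],
    [0,0,-0.9],
    [0,0,-0.9],
    [0,0,-0.9],
    [0,0,-0.9],
    [0,0,-0.9],
    [0,0,-0.9],
    [0,0,-0.9],
    [0,0,-1],
    [0,0,-1],
    [0,0,-1],
  ],
  jaw=[1,1,1,1,1,1,1,1,1,1,1,1],
)

```text
time: 14.0
ee_pos: [460.5, 3.8, 129.5]
tool_rot: [-0.0, 0.616, 0.787, -0.0]
force: [-0.4, -0.1, 0.7]
gripper_width: 0.999
grip_force: 0.0
```

Emit:
arm_command(
  translation=[
    [0,0,0],
    [0,0,0],
    [0,0,0],
    [0,0,0],
    [0,0,0],
    [0,0,0],
    [0,0,0],
    [0,0,0],
    [0,0,0],
    [0,0,0],
    [0,0,0],
    [0,0,0],
  ],
  turn=[
    [0,0,-1],
    [0,0,-1],
    [0,0,-1],
    [0,0,-1],
    [0,0,-1],
    [0,0,-1],
    [0,0,-1],
    [0,0,-1],
    [0,0,-1],
    [0,0,-1],
    [0,0,-1],
    [0,0,-1],
  ],
  jaw=[1,1,1,1,1,1,1,1,1,1,1,1],
)

```text
time: 15.5
ee_pos: [460.5, 3.8, 129.5]
tool_rot: [-0.0, 0.183, 0.983, -0.0]
force: [0.3, -0.2, 0.5]
gripper_width: 1.002
grip_force: 0.0
```

Emit:
arm_command(
  translation=[
    [0,0,0],
    [0,0,0],
    [0,0,0],
    [0,0,0],
    [0,0,0],
    [0,0,0],
    [0,0,0],
    [0,0,0],
    [0,0,0],
    [0,0,0],
    [0,0,0],
    [0,0,0],
  ],
  turn=[
    [0,0,-1],
    [0,0,-1],
    [0,0,-1],
    [0,0,-1],
    [0,0,-1],
    [0,0,-1],
    [0,0,-1],
    [0,0,-1],
    [0,0,-1],
    [0,0,-1],
    [0,0,-1],
    [0,0,-1],
  ],
  jaw=[1,1,1,1,1,1,1,1,1,1,1,1],
)

```text
time: 17.0
ee_pos: [460.5, 3.8, 129.5]
tool_rot: [-0.0, -0.292, 0.957, 0.0]
force: [-0.6, -1.0, 0.4]
gripper_width: 0.998
grip_force: 0.0
```

```bash
python3 - <<'E'
from plan import *
from h import *
h_,z=here();print(h_,z,r.get_obs()['qpos'].round(2))
c=cam('wrist'); P=cloud(c);ok=c['range_z']>0
m=ok&(np.hypot(P[...,0]-458,P[...,1]-5)<50)&(P[...,2]>9)&(P[...,2]<30);p=P[m]
print(len(p));
if len(p)>20: print(p.mean(0).round(1),cv2.minAreaRect(p[:,:2].astype(np.float32)))
print([(round(d['confidence'],2),onz(c,*d['position'],0).round(1)) for d in eyes.spot_point('wrist','rice_cake')])
for n in ['scene','side']:
    c=cam(n);P=cloud(c);ok=c['range_z']>0;hs=cv2.cvtColor(c['frame'],cv2.COLOR_RGB2HSV)
    m=ok&(np.hypot(P[...,0]-660,P[...,1]-0)<65)&(P[...,2]>232)&(P[...,2]<275);p=P[m];print('bar',len(p),p.mean(0).round(1),cv2.minAreaRect(p[:,:2].astype(np.float32)))
    save(c,n+'1.png')
a=cv2.imread('pics/scene1.png');b=cv2.imread('pics/side1.png')
cv2.imwrite('pics/lamp1.png',np.hstack([cv2.resize(a[140:290,250:400],(400,400)),cv2.resize(b[140:290,250:400],(400,400))]))
E
```

```text
[np.float64(460.5), np.float64(3.8), np.float64(129.5), 2.162] [-2.e-04 -0.e+00 -1.e+00] [-0.07  0.18  1.85 -0.    1.1  -2.23]
2742
[455.9   6.5  14.8] ((456.58245849609375, 7.022575378417969), (61.15541076660156, 61.060447692871094), 34.92873764038086)
[(0.61, array([458.7,   9.7,   0. ]))]
bar 296 [650.3  -9.8 247.7] ((657.2069702148438, -3.7616500854492188), (109.50939178466797, 16.22791290283203), 54.08454513549805)
bar 291 [653.   -7.6 249.6] ((657.5548095703125, -2.304412841796875), (110.22473907470703, 18.740276336669922), 55.26625442504883)
```

View pics/lamp1.png

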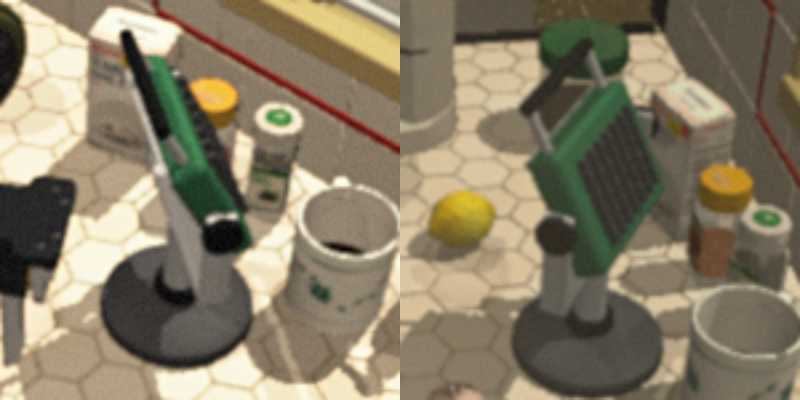

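Emit:
arm_command(
  translation=[
    [0.08,0.19,0.89],
    [0,0,0.89],
    [0,0,0.89],
    [0,0,0.89],
    [0,0,0.89],
    [0,0,0.89],
    [0,0,0.89],
    [0,0,0],
    [0,0,0],
    [0,0,0],
    [0,0,0],
    [0,0,0],
  ],
  turn=[
    [0,0,0],
    [0,0,0],
    [0,0,0],
    [0,0,0],
    [0,0,0],
    [0,0,0],
    [0,0,0],
    [0,0,0],
    [0,0,0],
    [0,0,0],
    [0,0,0],
    [0,0,0],
  ],
  jaw=[1,1,1,1,1,1,1,-1,-1,-1,-1,-1],
  squeeze=12,
)

```text
time: 18.7
ee_pos: [457.0, 6.5, 5.6]
tool_rot: [0.0, -0.291, 0.957, -0.0]
force: [-0.8, 0.6, 6.5]
gripper_width: 0.657
grip_force: 12.0
```

```bash
python3 - <<'E'
from plan import *
h_,z=here();print(h_,z)
plan(h_,[(*h_[:2],60,h_[3]),(429,171,60,2.6)])
E
```

```text
[np.float64(457.0), np.float64(6.5), np.float64(5.6), 2.16] [ 9.e-04 -1.e-04 -1.e+00]
->  [457.     6.5   60.     2.16] 3
->  [429.  171.   60.    2.6] 8
T [[0,0,-0.91],[0,0,-0.91],[0,0,-0.91],[-0.43,0.95,0],[-0.48,0.93,0],[-0.53,0.9,0],[-0.58,0.87,0],[-0.62,0.84,0],[-0.67,0.8,0],[-0.71,0.76,0],[-0.75,0.72,0]]
W [np.float64(-0.0), np.float64(-0.0), np.float64(-0.0), np.float64(-0.69), np.float64(-0.69), np.float64(-0.69), np.float64(-0.69), np.float64(-0.69), np.float64(-0.69), np.float64(-0.69), np.float64(-0.69)] 11
```

Emit:
arm_command(
  translation=[
    [0,0,-0.91],
    [0,0,-0.91],
    [0,0,-0.91],
    [-0.43,0.95,0],
    [-0.48,0.93,0],
    [-0.53,0.9,0],
    [-0.58,0.87,0],
    [-0.62,0.84,0],
    [-0.67,0.8,0],
    [-0.71,0.76,0],
    [-0.75,0.72,0],
    [0,0,0],
  ],
  turn=[
    [0,0,0],
    [0,0,0],
    [0,0,0],
    [0,0,-0.69],
    [0,0,-0.69],
    [0,0,-0.69],
    [0,0,-0.69],
    [0,0,-0.69],
    [0,0,-0.69],
    [0,0,-0.69],
    [0,0,-0.69],
    [0,0,0],
  ],
  jaw=[-1,-1,-1,-1,-1,-1,-1,-1,-1,-1,-1,-1],
)

```text
time: 20.2
ee_pos: [428.4, 171.8, 59.6]
tool_rot: [-0.0, -0.494, 0.87, 0.0]
force: [1.0, 0.0, -1.4]
gripper_width: 0.653
grip_force: 12.0
```

```bash
python3 - <<'E'
from plan import *
from h import *
h_,z=here();print(h_,z,r.get_obs()['grip_force'])
c=cam('wrist'); P=cloud(c);ok=c['range_z']>0;f=cv2.cvtColor(c['frame'],cv2.COLOR_RGB2HSV);save(c,'w2.png')
m=ok&(np.hypot(P[...,0]-429,P[...,1]-171)<100)&(P[...,2]<25)&(f[...,0]>95)&(f[...,0]<130)&(f[...,1]>100);p=P[m]
print(len(p),cv2.minAreaRect(p[:,:2].astype(np.float32)),cv2.minEnclosingCircle(p[:,:2].astype(np.float32)),p[:,:2].min(0),p[:,:2].max(0))
m=ok&(np.hypot(P[...,0]-429,P[...,1]-171)<45)&(P[...,2]>55)&(P[...,2]<85)&(f[...,1]>40)&(f[...,0]<35);p=P[m]
print('rice',len(p),p.mean(0).round(1),cv2.minAreaRect(p[:,:2].astype(np.float32)))
print([(d['confidence'],onz(c,*d['position'],0).round(1)) for d in eyes.spot_point('wrist','plate')])
print([(d['confidence'],onz(c,*d['position'],55).round(1)) for d in eyes.spot_point('wrist','rice_cake')])
E
```

```text
[np.float64(428.4), np.float64(171.8), np.float64(59.6), 2.604] [-1.e-04  0.e+00 -1.e+00] 11.999746098881587
4162 ((421.22625732421875, 175.1702423095703), (149.53517150878906, 173.9381103515625), 56.5901985168457) ((418.1120910644531, 170.98207092285156), 89.0015869140625) [333.15693152  94.80165149] [506.09400367 248.09482961]
rice 7323 [426.6 170.2  68.6] ((422.80755615234375, 172.02935791015625), (70.45891571044922, 62.038997650146484), 2.2496824264526367)
[]
[(0.83, array([428.5, 171.8,  55. ]))]
```

View pics/w2.png

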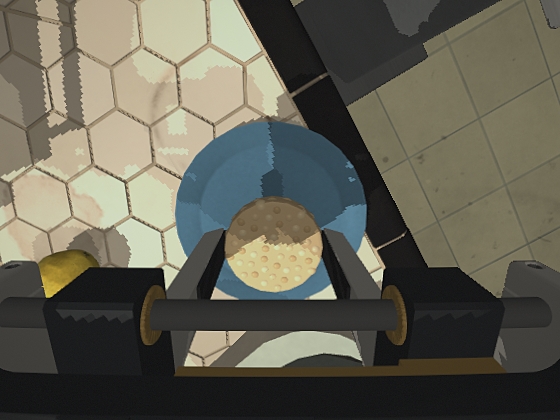

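Emit:
arm_command(
  translation=[
    [0,0,0.9],
    [0,0,0.8],
    [0,0,0.5],
    [0,0,0.12],
    [0,0,0.05],
    [0,0,0],
  ],
  turn=[
    [0,0,0],
    [0,0,0],
    [0,0,0],
    [0,0,0],
    [0,0,0],
    [0,0,0],
  ],
  jaw=[-1,-1,-1,-1,-1,-1],
)

```text
time: 21.1
ee_pos: [428.9, 171.2, 12.6]
tool_rot: [0.0, -0.493, 0.87, -0.0]
force: [0.3, 0.2, -0.1]
gripper_width: 0.653
grip_force: 12.0
```

Emit:
arm_command(
  translation=[
    [0,0,0.06],
    [0,0,0],
    [0,0,0],
    [0,0,0],
    [0,0,0],
    [0,0,-0.5],
    [0,0,-1],
    [0,0,-1],
    [0,0,-1],
  ],
  turn=[
    [0,0,0],
    [0,0,0],
    [0,0,0],
    [0,0,0],
    [0,0,0],
    [0,0,0],
    [0,0,0],
    [0,0,0],
    [0,0,0],
  ],
  jaw=[-1,0.57,0.57,0.57,0.57,0.57,0.57,1,1],
)

```text
time: 22.22
ee_pos: [428.7, 171.1, 82.4]
tool_rot: [0.0, -0.493, 0.87, -0.0]
force: [0.1, -0.4, -0.2]
gripper_width: 0.96
grip_force: 0.0
```

```bash
python3 - <<'E'
from plan import *
from h import *
h_,z=here();print(h_,z)
for n in ['wrist','scene','side']:
    c=cam(n); P=cloud(c);ok=c['range_z']>0
    m=ok&(np.hypot(P[...,0]-429,P[...,1]-171)<48)&(P[...,2]>16)&(P[...,2]<30);p=P[m];print(n,len(p),p.mean(0).round(1),cv2.minAreaRect(p[:,:2].astype(np.float32)))
    print([(d['confidence'],onz(c,*d['position'],6).round(1)) for d in eyes.spot_point(n,'rice_cake')])
    print([(d['confidence'],onz(c,*d['position'],18).round(1)) for d in eyes.spot_point(n,'cheese')])
# to cheese
plan(h_,[(418,0,90,1.9),(407,-164,60,1.6)])
E
```

```text
[np.float64(428.7), np.float64(171.1), np.float64(82.4), 2.602] [ 6.e-04  2.e-04 -1.e+00]
wrist 3912 [427.7 170.8  20.8] ((428.31591796875, 171.55282592773438), (60.88623809814453, 61.80072021484375), 87.5313491821289)
[(0.84, array([431.8, 171.9,   6. ]))]
[]
scene 560 [427.7 166.8  21.3] ((429.1031799316406, 168.3089599609375), (61.52882766723633, 60.12934112548828), 5.885554790496826)
[(0.66, array([429.2, 165.5,   6. ]))]
[(0.73, array([ 399.5, -168.8,   18. ]))]
side 355 [427.6 166.3  24.7] ((427.8922119140625, 169.75143432617188), (60.21136474609375, 61.0954475402832), 61.43107986450195)
[(0.93, array([430.1, 173.9,   6. ]))]
[(0.95, array([ 416.9, -178.4,   18. ]))]
->  [418.    0.   90.    1.9] 9
->  [ 407.  -164.    60.     1.6] 9
T [[0.85,-0.44,-0.04],[0.81,-0.5,-0.04],[0.77,-0.56,-0.04],[0.72,-0.62,-0.04],[0.67,-0.68,-0.04],[0.62,-0.73,-0.04],[0.56,-0.77,-0.04],[0.5,-0.81,-0.04],[0.43,-0.85,-0.04],[0.35,-0.84,0.17],[0.32,-0.85,0.17],[0.3,-0.86,0.17],[0.27,-0.87,0.17],[0.24,-0.88,0.17],[0.21,-0.89,0.17],[0.18,-0.9,0.17],[0.15,-0.9,0.17],[0.12,-0.91,0.17]]
W [np.float64(0.98), np.float64(0.98), np.float64(0.98), np.float64(0.98), np.float64(0.98), np.float64(0.98), np.float64(0.98), np.float64(0.98), np.float64(0.98), np.float64(0.42), np.float64(0.42), np.float64(0.42), np.float64(0.42), np.float64(0.42), np.float64(0.42), np.float64(0.42), np.float64(0.42), np.float64(0.42)] 18
```

Emit:
arm_command(
  translation=[
    [0.85,-0.44,-0.04],
    [0.81,-0.5,-0.04],
    [0.77,-0.56,-0.04],
    [0.72,-0.62,-0.04],
    [0.67,-0.68,-0.04],
    [0.62,-0.73,-0.04],
    [0.56,-0.77,-0.04],
    [0.5,-0.81,-0.04],
    [0.43,-0.85,-0.04],
    [0.35,-0.84,0.17],
    [0.32,-0.85,0.17],
    [0.3,-0.86,0.17],
  ],
  turn=[
    [0,0,0.98],
    [0,0,0.98],
    [0,0,0.98],
    [0,0,0.98],
    [0,0,0.98],
    [0,0,0.98],
    [0,0,0.98],
    [0,0,0.98],
    [0,0,0.98],
    [0,0,0.42],
    [0,0,0.42],
    [0,0,0.42],
  ],
  jaw=[1,1,1,1,1,1,1,1,1,1,1,1],
)

```text
time: 24.18
ee_pos: [413.3, -55.1, 77.6]
tool_rot: [-0.0, -0.112, 0.994, 0.0]
force: [-0.2, -0.4, 0.2]
gripper_width: 0.999
grip_force: 0.0
```

Emit:
arm_command(
  translation=[
    [0.27,-0.87,0.17],
    [0.24,-0.88,0.17],
    [0.21,-0.89,0.17],
    [0.18,-0.9,0.17],
    [0.15,-0.9,0.17],
    [0.12,-0.91,0.17],
  ],
  turn=[
    [0,0,0.42],
    [0,0,0.42],
    [0,0,0.42],
    [0,0,0.42],
    [0,0,0.42],
    [0,0,0.42],
  ],
  jaw=[1,1,1,1,1,1],
)

```text
time: 24.92
ee_pos: [405.2, -164.5, 57.2]
tool_rot: [-0.0, -0.011, 1.0, 0.0]
force: [0.0, -0.9, -1.2]
gripper_width: 1.0
grip_force: 0.0
```

```bash
python3 - <<'E'
from plan import *
from h import *
h_,z=here();print(h_,z)
c=cam('wrist'); P=cloud(c);ok=c['range_z']>0
m=ok&(np.hypot(P[...,0]-407,P[...,1]+165)<42)&(P[...,2]>10)&(P[...,2]<30);p=P[m];print(len(p),p.mean(0).round(1),cv2.minAreaRect(p[:,:2].astype(np.float32)))
print([(d['confidence'],onz(c,*d['position'],0).round(1)) for d in eyes.spot_point('wrist','cheese')])
w=np.array(cv2.minAreaRect(p[:,:2].astype(np.float32))[0])
plan(h_,[(*w,6,h_[3])])
E
```

```text
[np.float64(405.2), np.float64(-164.5), np.float64(57.2), 1.593] [-6.e-04  3.e-04 -1.e+00]
4235 [ 405.4 -162.2   16.5] ((406.8885498046875, -162.11830139160156), (58.37251663208008, 58.54512405395508), 39.18600845336914)
[(0.91, array([ 407. , -162.3,    0. ]))]
->  [ 406.8885498  -162.11830139    6.            1.593     ] 3
T [[-0.03,0.04,0.85],[-0.03,0.04,0.85],[-0.03,0.04,0.85]]
W [np.float64(-0.0), np.float64(-0.0), np.float64(-0.0)] 3
```

Emit:
arm_command(
  translation=[
    [-0.03,0.04,0.85],
    [-0.03,0.04,0.85],
    [-0.03,0.04,0.85],
    [0,0,0],
    [0,0,0],
    [0,0,0],
    [0,0,0],
    [0,0,0],
    [0,0,0],
  ],
  turn=[
    [0,0,0],
    [0,0,0],
    [0,0,0],
    [0,0,0],
    [0,0,0],
    [0,0,0],
    [0,0,0],
    [0,0,0],
    [0,0,0],
  ],
  jaw=[1,1,1,-1,-1,-1,-1,-1,-1],
  squeeze=12,
)

```text
time: 26.15
ee_pos: [407.4, -161.6, 7.1]
tool_rot: [0.0, -0.012, 1.0, -0.0]
force: [-0.7, 1.9, 6.3]
gripper_width: 0.629
grip_force: 12.0
```

```bash
python3 - <<'E'
from plan import *
h_,z=here();print(h_,z)
plan(h_,[(*h_[:2],75,h_[3]),(418,0,85,1.9),(428.5,170.5,85,2.6)])
E
```

```text
[np.float64(407.4), np.float64(-161.6), np.float64(7.1), 1.594] [ 6.e-04 -3.e-04 -1.e+00]
->  [ 407.4   -161.6     75.       1.594] 4
->  [418.    0.   85.    1.9] 9
->  [428.5 170.5  85.    2.6] 9
T [[0,0,-0.85],[0,0,-0.85],[0,0,-0.85],[0,0,-0.85],[-0.08,0.9,-0.06],[-0.11,0.89,-0.06],[-0.14,0.89,-0.06],[-0.17,0.88,-0.06],[-0.2,0.88,-0.06],[-0.23,0.87,-0.06],[-0.26,0.86,-0.06],[-0.29,0.85,-0.06],[-0.32,0.84,-0.06],[-0.36,0.88,0],[-0.43,0.85,0],[-0.49,0.81,0],[-0.55,0.77,0],[-0.61,0.72,0],[-0.67,0.67,0],[-0.72,0.62,0],[-0.76,0.56,0],[-0.81,0.5,0]]
W [np.float64(-0.0), np.float64(-0.0), np.float64(-0.0), np.float64(-0.0), np.float64(-0.42), np.float64(-0.42), np.float64(-0.42), np.float64(-0.42), np.float64(-0.42), np.float64(-0.42), np.float64(-0.42), np.float64(-0.42), np.float64(-0.42), np.float64(-0.97), np.float64(-0.97), np.float64(-0.97), np.float64(-0.97), np.float64(-0.97), np.float64(-0.97), np.float64(-0.97), np.float64(-0.97), np.float64(-0.97)] 22
```

Emit:
arm_command(
  translation=[
    [0,0,-0.85],
    [0,0,-0.85],
    [0,0,-0.85],
    [0,0,-0.85],
    [-0.08,0.9,-0.06],
    [-0.11,0.89,-0.06],
    [-0.14,0.89,-0.06],
    [-0.17,0.88,-0.06],
    [-0.2,0.88,-0.06],
    [-0.23,0.87,-0.06],
    [-0.26,0.86,-0.06],
    [-0.29,0.85,-0.06],
  ],
  turn=[
    [0,0,0],
    [0,0,0],
    [0,0,0],
    [0,0,0],
    [0,0,-0.42],
    [0,0,-0.42],
    [0,0,-0.42],
    [0,0,-0.42],
    [0,0,-0.42],
    [0,0,-0.42],
    [0,0,-0.42],
    [0,0,-0.42],
  ],
  jaw=[-1,-1,-1,-1,-1,-1,-1,-1,-1,-1,-1,-1],
)

```text
time: 27.65
ee_pos: [416.7, -17.4, 84.3]
tool_rot: [-0.0, -0.146, 0.989, -0.0]
force: [0.2, 0.4, -0.5]
gripper_width: 0.629
grip_force: 12.0
```

Emit:
arm_command(
  translation=[
    [-0.32,0.84,-0.06],
    [-0.36,0.88,0],
    [-0.43,0.85,0],
    [-0.49,0.81,0],
    [-0.55,0.77,0],
    [-0.61,0.72,0],
    [-0.67,0.67,0],
    [-0.72,0.62,0],
    [-0.76,0.56,0],
    [-0.81,0.5,0],
    [0,0,0],
  ],
  turn=[
    [0,0,-0.42],
    [0,0,-0.97],
    [0,0,-0.97],
    [0,0,-0.97],
    [0,0,-0.97],
    [0,0,-0.97],
    [0,0,-0.97],
    [0,0,-0.97],
    [0,0,-0.97],
    [0,0,-0.97],
    [0,0,0],
  ],
  jaw=[-1,-1,-1,-1,-1,-1,-1,-1,-1,-1,-1],
)

```text
time: 29.02
ee_pos: [429.2, 170.9, 85.3]
tool_rot: [-0.0, -0.49, 0.871, 0.0]
force: [-0.1, 0.4, -0.8]
gripper_width: 0.628
grip_force: 12.0
```

```bash
python3 - <<'E'
from plan import *
from h import *
h_,z=here();print(h_,z)
c=cam('wrist'); P=cloud(c);ok=c['range_z']>0;f=cv2.cvtColor(c['frame'],cv2.COLOR_RGB2HSV);save(c,'w3.png')
m=ok&(np.hypot(P[...,0]-429,P[...,1]-171)<42)&(P[...,2]>84)&(P[...,2]<112)&(f[...,1]>150)&(f[...,0]>18)&(f[...,0]<35);p=P[m]
print(len(p),p.mean(0).round(1),cv2.minAreaRect(p[:,:2].astype(np.float32)))
print([(d['confidence'],onz(c,*d['position'],78).round(1)) for d in eyes.spot_point('wrist','cheese')])
print([(d['confidence'],onz(c,*d['position'],6).round(1)) for d in eyes.spot_point('wrist','rice_cake')])
plan(h_,[(428.5,171,32,h_[3])])
E
```

```text
[np.float64(429.2), np.float64(170.9), np.float64(85.3), 2.596] [-2.e-04 -1.e-04 -1.e+00]
6324 [427.5 168.8  94.5] ((428.3542785644531, 170.96337890625), (58.286285400390625, 58.123558044433594), 5.055817604064941)
[(0.8, array([427.6, 170.7,  78. ]))]
[(0.97, array([431. , 172.5,   6. ]))]
->  [428.5   171.     32.      2.596] 3
T [[0,0.01,0.89],[0,0.01,0.89],[0,0.01,0.89]]
W [np.float64(-0.0), np.float64(-0.0), np.float64(-0.0)] 3
```

View pics/w3.png

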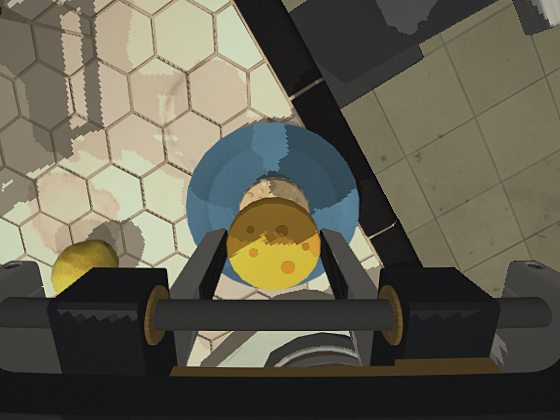

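Emit:
arm_command(
  translation=[
    [0,0,0.89],
    [0,0,0.89],
    [0,0,0.85],
    [0,0,0.07],
    [0,0,0.07],
    [0,0,0],
  ],
  turn=[
    [0,0,0],
    [0,0,0],
    [0,0,0],
    [0,0,0],
    [0,0,0],
    [0,0,0],
  ],
  jaw=[-1,-1,-1,-1,-1,-1],
)

```text
time: 29.92
ee_pos: [429.7, 170.2, 30.6]
tool_rot: [0.0, -0.49, 0.872, -0.0]
force: [1.1, 0.1, -1.0]
gripper_width: 0.632
grip_force: 12.0
```

Emit:
arm_command(
  translation=[
    [0,0,0.05],
    [0,0,0.04],
    [0,0,0],
  ],
  turn=[
    [0,0,0],
    [0,0,0],
    [0,0,0],
  ],
  jaw=[-1,-1,-1],
)

```text
time: 30.3
ee_pos: [429.7, 170.4, 29.0]
tool_rot: [0.0, -0.49, 0.872, -0.0]
force: [-3.7, -1.5, 10.8]
gripper_width: 0.633
grip_force: 12.0
```

Emit:
arm_command(
  translation=[
    [0,0,-0.03],
    [0,0,0],
    [0,0,0],
    [0,0,0],
    [0,0,0],
    [0,0,-0.5],
    [0,0,-1],
    [0,0,-1],
    [0,0,-1],
    [0,0,-1],
  ],
  turn=[
    [0,0,0],
    [0,0,0],
    [0,0,0],
    [0,0,0],
    [0,0,0],
    [0,0,0],
    [0,0,0],
    [0,0,0],
    [0,0,0],
    [0,0,0],
  ],
  jaw=[-1,0.57,0.57,0.57,0.57,0.57,0.57,1,1,1],
)

```text
time: 31.55
ee_pos: [429.5, 170.3, 120.2]
tool_rot: [0.0, -0.49, 0.872, -0.0]
force: [-0.1, 0.7, 0.2]
gripper_width: 0.998
grip_force: 0.0
```

```bash
python3 - <<'E'
from plan import *
from h import *
h_,z=here();print(h_,z)
for n in ['wrist','scene','side']:
    c=cam(n); P=cloud(c);ok=c['range_z']>0;f=cv2.cvtColor(c['frame'],cv2.COLOR_RGB2HSV);save(c,n+'9.png')
    m=ok&(np.hypot(P[...,0]-429,P[...,1]-171)<48)&(P[...,2]>33)&(P[...,2]<50);p=P[m];print(n,len(p),p.mean(0).round(1),cv2.minAreaRect(p[:,:2].astype(np.float32)))
    q=np.linalg.lstsq(np.c_[p[:,:2],np.ones(len(p))],p[:,2],rcond=None)[0];print('slope',q[:2].round(3))
    m=ok&(np.hypot(P[...,0]-429,P[...,1]-171)<100)&(P[...,2]<25)&(f[...,0]>95)&(f[...,0]<130)&(f[...,1]>100);p=P[m];print('plate',cv2.minEnclosingCircle(p[:,:2].astype(np.float32)))
    print([(d['confidence'],onz(c,*d['position'],6).round(1)) for d in eyes.spot_point(n,'rice_cake')])
    m=ok&(np.hypot(P[...,0]-660,P[...,1]-0)<65)&(P[...,2]>232)&(P[...,2]<275);p=P[m]
    if len(p)>20: print('bar',p.mean(0).round(1),cv2.minAreaRect(p[:,:2].astype(np.float32)))
import lamp
a=cv2.imread('pics/scene9.png');b=cv2.imread('pics/side9.png')
cv2.imwrite('pics/end.png',np.hstack([cv2.resize(a[220:320,110:210],(400,400)),cv2.resize(b[170:270,160:260],(400,400))]))
E
```

```text
[np.float64(429.5), np.float64(170.3), np.float64(120.2), 2.595] [ 7.e-04  2.e-04 -1.e+00]
wrist 3133 [428.2 169.7  38.6] ((428.54193115234375, 170.559326171875), (57.86418533325195, 58.512420654296875), 56.30012893676758)
slope [0.008 0.011]
plate ((418.37847900390625, 170.48753356933594), 89.04911041259766)
[]
scene 523 [428.2 166.   39.2] ((429.2129821777344, 167.65000915527344), (57.727256774902344, 58.27003479003906), 22.18385124206543)
slope [0.021 0.017]
plate ((417.5472412109375, 171.560546875), 88.66031646728516)
[(0.69, array([432.1, 170.2,   6. ])), (0.67, array([679. , -30.1,   6. ]))]
bar [650.2  -9.9 247.9] ((654.9738159179688, -2.5860633850097656), (109.76365661621094, 16.82303237915039), 58.96186828613281)
side 332 [428.6 164.4  42.4] ((427.82904052734375, 167.88790893554688), (57.14833450317383, 58.99121856689453), 85.09699249267578)
slope [-0.007  0.081]
plate ((406.38818359375, 197.88665771484375), 61.88079071044922)
[(0.46, array([430.6, 178.9,   6. ]))]
bar [653.   -7.6 249.4] ((657.5394897460938, -2.710033416748047), (108.27411651611328, 18.897621154785156), 55.215087890625)
scene 431 1395 [679.2 -38.5 197.4] beam [-0.66   0.496 -0.564] ideal [-0.705  0.536 -0.465] heading 0.644 tilt 0.599 miss -1.7 42.3
side 1091 2531 [684.8 -41.1 187.8] beam [-0.688  0.528 -0.498] ideal [-0.705  0.536 -0.465] heading 0.655 tilt 0.521 miss 1.6 13.8
```

View pics/end.png

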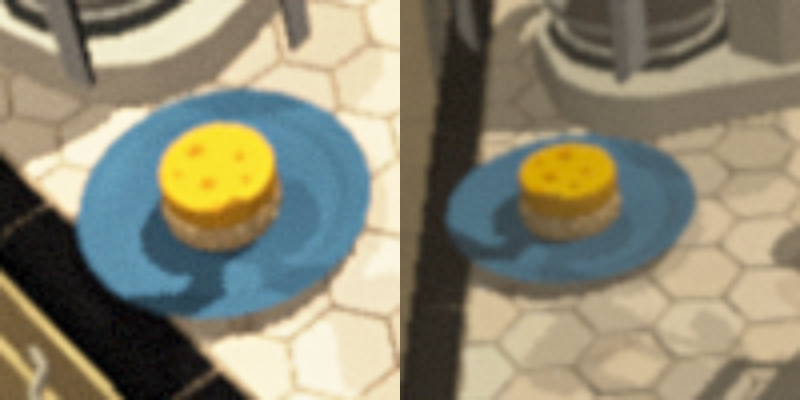

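```bash
python3 -c "
from plant import r
print(r.hand_in())"
```

```text
the job is handed in; nothing more can be done
None
```

I handed the job in at about 32 s of robot time, with no verdict returned. The lamp beam points at the plate (best estimate within about 15 mm of its centre; one grazing-angle camera fit put it just past the 40 mm limit), and the rice cake and cheese were set down centred and flat on the plate.

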